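# Lock a batch of capsules in a hand capsule filler with the tamper

### The arm

A 6-joint arm with a two-finger parallel gripper is mounted at the origin on the work surface. World frame = base frame: x ahead of the robot, y to its left, z up, the work surface at z = 0. Lengths are in m, angles in rad, forces in N, time in s.
With the tool pointing down it reaches from about 0.375 to 0.9 m from the base axis. Payload 3.1 kg.
Tool frame: the origin (TCP) lies between the finger pads; the fingertips stand 25 mm ahead of it and the grasp point (between the pads) lies 6 mm ahead of it; z points along the fingers, x is the direction in which the jaws open and shut, and the axes are right-handed (so a half turn about z gives the same grasp; the last joint's range is limited). The gripper opens to 85 mm and grips with 20 to 120 N. Pads are 22 mm wide; open, the fingers measure 114 mm over their backs; the gripper's body (76 mm by 85 mm) begins 54 mm behind the grasp point. The pads swing forward as they close: fully open they stand 13 mm farther back than shut.
Start: joints at [-1.458, 0.527, 1.433, -0, 1.181, -0.178], TCP at [0.18, -0.599, 0.225] pointing down, gripper open.
Joint ranges: [-3.08, 3.08], [-0.75, 2.2], [0.22, 2.44], [-1.43, 4.57], [0, 2.65], [-2.85, 2.85]. Speed limits (rad/s): [2.79, 2.79, 3.14, 3.14, 3.14, 3.14].

### API

Orientations are given as a unit quaternion [w, x, y, z].
In Python, from bench import status, vision, job gives the robot as it stands.
- The arm moves only by the tool servo_tool, never from a script. Its argument "rows" is a list of rows, each a list of 4 numbers: the shift along the tool's x, y, z in m, then the turn about the tool's z in rad. In form: [[tx, ty, tz, yaw], ...]. A call has 1 to 10 rows; each row shifts and turns the pose as measured when the row begins, along the tool's axes as they then stand; what a row does not reach is not made up. A row lasts 1/12 s, in which the tool goes at most 41.7 mm and 7.16 degrees, less where a joint would pass 70% of its speed; a pose out of reach is approached as far as the arm can. A call with a gripper value outside its range is refused whole. "gripper" is the finger opening in m, from 0 to 0.0854, set as the call begins (left out, the last holds). The fingers move at their own pace and stop on an object; "squeeze" is the grip in N (left out, the last holds). Time passes only in rows, so rows that do not move let the fingers close. It gives the time, the measured TCP pose, the force and the opening at its end, in the units of the state.
- status.read_state(): the state, without advancing time (a new reading comes with each control period).
- vision.capture(name): name is "side" or "top"; returns (picture, depth): 480x640x3 uint8, red, green, blue; 480x640 float32, m along the optical axis (not along the pixel's ray), 0 where there is no reading.
- vision.camera_params(name): a dict with "fx", "fy", "cx", "cy" (pixels), "view" (4x4, takes a point from world to camera coordinates). Camera axes: x right, y down, z forward; pixel columns grow to the right and rows downward; lengths in m; the calibration is good to about 2 mm. A picture is of the moment at which its call begins. camera_params takes no time and is no camera call.
- job.hand_in(): hands the job in, once; it reports no verdict.
The state is a dict: "time_s": time; "joint_positions": joint angles; "joint_vel": joint speeds; "joint_torque": joint torques, N m; "ee_pos": TCP position; "tool_rot": TCP orientation; "ft_force": force on the tool from outside, world axes, zero at the start; "moment": the same for the moment, N m; "width": opening from 0.0 (shut) to 1.0 (fully open).
Only numpy, scipy, OpenCV 4.12 (cv2) and the standard library are available. Lean on these libraries where they do the work, as an engineer would, in place of code of your own. Each camera call takes 0.05 s, during which the arm holds its last target. There are 200 camera calls.

### The job

Take the tamper by its black grip, stand it squarely on the capsules between the four posts of the filler and press the sprung cap sheet down until it bottoms out level, then keep it pressed firmly against the stop for a good second without forcing it, so that all the capsules lock and none split. Then let the sheet rise again and set the tamper down gently, flat on its plate, in the grey wash tray beside the spatula. Leave everything else on the bench as it is.

Things in the scene. Friction and masses are not known exactly. Their poses are not given: they have to be found in the camera images.
- filler: Hand capsule filler, fixed to the bench: grey housing 180 x 146 mm. Origin: centre of its underside, on the bench; x along its long side, z up. Its 160 x 130 mm body sheet, top face 40 mm above the origin, carries four silicone stop buffers, 1.2 mm proud, for the cap sheet. Four 8 mm steel guide posts stand at x = +-62, y = +-47 mm and reach 72 mm above the origin.
- sheet_top (a point): Centre of the top face of the white cap sheet (150 x 120 x 10 mm, 8 x 5 blue capsule caps nearly flush in it), which floats on four springs round the filler's posts. Axes as the filler's. The top face rests 62 mm above the filler's origin and meets the stop buffers at 51 mm (11 mm travel); they give less than 1.2 mm. Pushed off-centre or tilted, the sheet cocks.
- tamper_grip (a point): Centre of the tamper's grip, 40 mm above its underside. The tamper stands loose on the bench, z up: flat aluminium plate 100 (x) x 66 (y) x 10 mm, and on it an upright black block grip, 66 (x) x 24 (y) mm, from 10 to 66 mm above the underside, to be pinched across y.
- tamper: The same tamper, about 300 g; origin: centre of its underside. Centred between the posts, its plate has 8 mm to spare at each end (x) and 10 mm at each side (y).
- cap_sheet: The same cap sheet, 150 g; origin: centre of its underside. Force on it, the tamper's weight included: about 4 N start it moving down, about 14 N bring it to the stop, where the force rises steeply; the capsules lock at 18 N or more and split above 32 N.
- tray: Grey wash tray, fixed, 260 (x) x 190 (y) x 28 mm high, open on top, walls and floor 4 mm thick. Origin: centre of its underside, on the bench.
- tray_free (a point): Point on the tray's floor, 4 mm above the bench, in the middle of the tray's free part, 28 mm to the tray's -y side of its centre. Axes as the tray's. The other part holds a black-handled steel spatula, 215 mm long and 17 mm wide, lying along x at y = +65 mm of the tray.
- spatula: Spatula with black handle and steel blade lying in the tray; leave it there.
- amber_bottle: Amber bottle, 60 mm thick, 150 mm high, standing behind the filler. Origin: centre of its underside. Leave alone.
- clear_bottle: Clear bottle, 52 mm thick, 130 mm high, behind the filler. Leave alone.
- capsule_jar: White jar, 64 mm thick, 80 mm high, behind the filler. Leave alone.
- small_pot: White pot, 40 mm thick, 45 mm high, near the tamper, off the end of its plate. Leave alone.
- gallipot: Steel gallipot, 104 mm wide at the rim, 36 mm high, between robot and filler. Leave alone.
- wipes_box: Cardboard box 90 x 120 x 60 mm. Leave alone.
There are look-alikes about, which are no part of the job. What is shaped like the tamper but red or yellow is not meant. Leave any red look-alike of the filler alone.

How it is judged:
By the outcome, as a careful person would: the job done as asked, in the order asked, and still so for the second after the job is handed in, with the robot touching nothing.
It also fails if it takes over 54 s, if anything falls off the work surface, if the arm or the gripper's body presses on something with over 40 N, if the wrist force passes 120 N, or if a joint passes its speed limit or range.

## Working session

There is one attempt and no reset: what is moved stays moved. The work goes in short steps, Python scripts to look and compute and a tool call to move; the robot and the scene stay as the last step left them, time stands still between calls to the robot, and variables do not carry over. Pictures are saved under pics/ and viewed, about 8 in all and at most 12, crops included, and the job is handed in when it is done.

Besides the shell and the picture viewer there is one more tool, called after "Request:" as a command line: name --pt "numbers of a row" for each row, then --argument value for the rest. servo_tool: Moves the arm, as the interface text tells. Its arguments: {"type":"object","properties":{"rows":{"type":"array","items":{"type":"array","items":{"type":"number"}}},"gripper":{"type":"number"},"squeeze":{"type":"number"}},"required":["rows"]}

```bash
mkdir -p pics; cat > h.py <<'E'
import numpy as np, cv2
from bench import status, vision, job
def cap(n,f):
    p,d=vision.capture(n); cv2.imwrite(f'pics/{f}.png',p[:,:,::-1]); np.save(f'pics/{f}.npy',d); return p,d
def world(n,d,u,v,z=None):
    c=vision.camera_params(n); V=np.array(c['view']); R,t=V[:3,:3],V[:3,3]
    ray=np.array([(u-c['cx'])/c['fx'],(v-c['cy'])/c['fy'],1.])
    o=-R.T@t; r=R.T@ray
    s=d[int(round(v)),int(round(u))] if z is None else (z-o[2])/r[2]
    return o+s*r
E
python3 - <<'E'
from h import *
for n in('top','side'): cap(n,n+'0')
s=status.read_state(); print(s)
print(vision.camera_params('top'))
E
```

```text
{'time_s': 0.1, 'joint_positions': array([-1.45751162e+00,  5.28341660e-01,  1.43378526e+00, -3.09881161e-05,
        1.18139559e+00, -1.78494659e-01]), 'joint_vel': array([-0.00097033, -0.00316149, -0.00279214, -0.00121426, -0.00013266,
       -0.00015898]), 'joint_torque': array([-1.57466247e-04, -4.43302810e+01, -1.78586662e+01, -1.97812451e-04,
        3.91848735e-03,  2.10366636e-06]), 'ee_pos': array([ 0.17973275, -0.59791091,  0.22424733]), 'tool_rot': array([-6.94393334e-04,  8.02392338e-01, -5.96796116e-01, -6.70160561e-04]), 'ft_force': array([-1.14218378,  0.49647587, -0.19577493]), 'moment': array([0.01296186, 0.02661026, 0.07095566]), 'width': 1.003434213650704}
{'fx': 499.3922967228344, 'fy': 499.3922967228344, 'cx': 310.01272811564235, 'cy': 237.03138950483122, 'view': array([[-0.02213042, -0.99962947, -0.01584855,  0.02816191],
       [-0.99264383,  0.02385765, -0.11869722,  0.56499578],
       [ 0.11903135,  0.01310514, -0.99280401,  1.0495699 ],
       [ 0.        ,  0.        ,  0.        ,  1.        ]])}
```

View pics/top0.png

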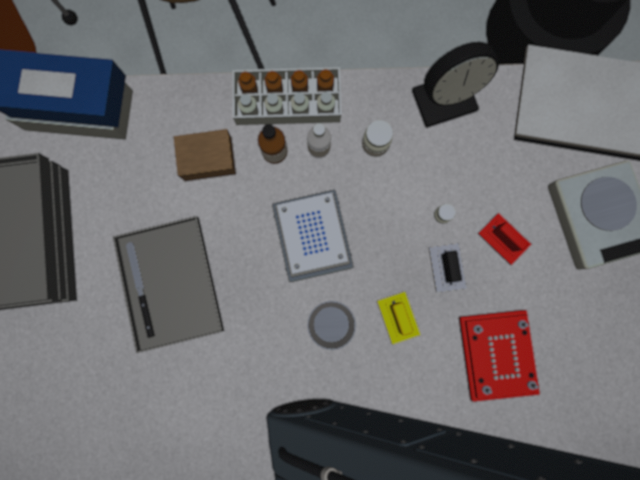

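View pics/side0.png

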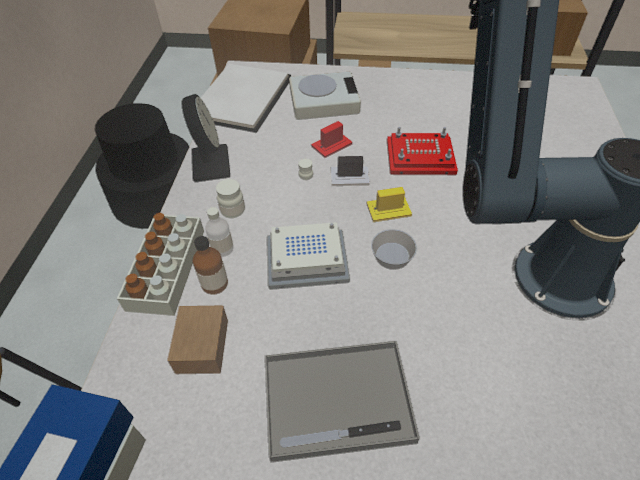

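```bash
python3 - <<'E'
from h import *
p=cv2.imread('pics/top0.png')
a=cv2.resize(p[230:305,420:480],None,fx=6.6,fy=6.6,interpolation=3)   # tamper
b=cv2.resize(p[180:290,262:362],None,fx=4,fy=4,interpolation=3)   # filler
o=np.zeros((500,800,3),np.uint8); o[:a.shape[0],:a.shape[1]]=a; o[:440,400:800]=b
cv2.imwrite('pics/crop1.png',o); print(a.shape)
E
```

```text
(495, 396, 3)
```

View pics/crop1.png

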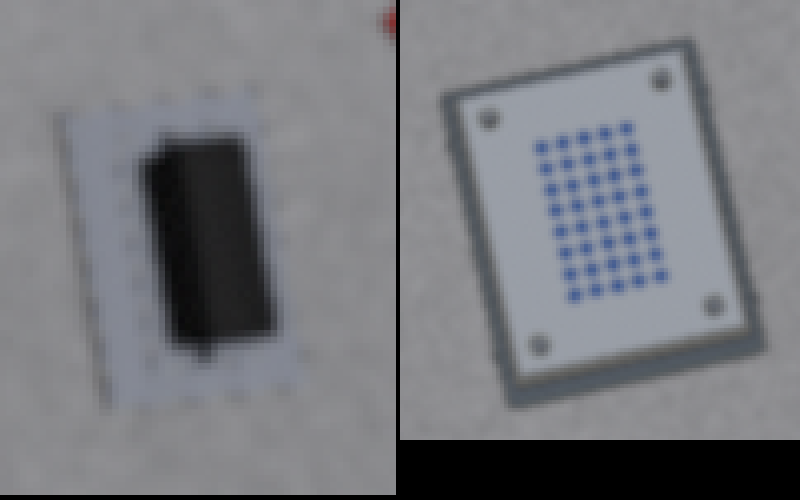

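```bash
python3 - <<'E'
from h import *
d=np.load('pics/top0.npy')
def q(name,pts,z,s,ox,oy,cx0=0):
    W=np.array([world('top',d,ox+(u-cx0+.5)/s-.5,oy+(v+.5)/s-.5,z) for u,v in pts])
    e=[np.linalg.norm(W[i]-W[(i+1)%4])*1e3 for i in range(4)]
    up=(W[0]+W[1]-W[2]-W[3]); l=(W[0]+W[3]-W[1]-W[2])
    print(name,W.mean(0).round(4),'edges',np.round(e,1),'yawx',np.degrees(np.arctan2(up[1],up[0])).round(2),'yawy-90',np.degrees(np.arctan2(l[1],l[0])).round(2)-90)
q('tplate',[(65,112),(255,92),(300,380),(110,405)],.01,6.6,420,230)
q('tgrip',[(180,140),(243,138),(275,332),(207,340)],.066,6.6,420,230)
q('posts',[(489,119),(661,80),(714,305),(540,345)],.072,4,262,180,400)
q('caps',[(542,147),(627,128),(661,276),(575,296)],.062,4,262,180,400)
q('sheet',[(458,97),(684,52),(745,328),(518,378)],.062,4,262,180,400)
q('tray',[(115,237),(198,218),(223,329),(138,350)],.028,1,0,0)
for u,v in[(453,265),(435,270),(311,232),(170,320),(60,85)]: print(u,v,world('top',d,u,v).round(4))
s=status.read_state()
E
```

```text
tplate [ 0.4951 -0.2838  0.01  ] edges [63.7 96.4 63.3 98. ] yawx 5.68 yawy-90 5.430000000000007
tgrip [ 0.4948 -0.2833  0.066 ] edges [19.9 61.7 21.5 63.4] yawx 5.29 yawy-90 3.030000000000001
posts [0.5704 0.0106 0.072 ] edges [ 93.  122.1  92.9 122.3] yawx 11.59 yawy-90 11.579999999999998
caps [0.5717 0.0105 0.062 ] edges [46.3 81.  46.5 81.3] yawx 11.31 yawy-90 11.569999999999993
sheet [0.5711 0.0106 0.062 ] edges [122.9 150.7 121.9 153.1] yawx 10.87 yawy-90 10.549999999999997
tray [0.4739 0.3243 0.028 ] edges [186.5 247.9 186.5 250.6] yawx 12.77 yawy-90 12.079999999999998
453 265 [ 0.4959 -0.2816  0.0658]
435 270 [ 0.489  -0.2568  0.01  ]
311 232 [0.573  0.0124 0.0601]
170 320 [0.3929 0.3275 0.0023]
60 85 [0.8733 0.5125 0.151 ]
```

```bash
cat >> h.py <<'E'
def to(x,y,z,yaw):
    s=status.read_state(); w,a,b,c=s['tool_rot']; from scipy.spatial.transform import Rotation as Ro
    R=Ro.from_quat([a,b,c,w]).as_matrix(); th=np.degrees(np.arctan2(R[1,0],R[0,0]))
    dl=R.T@(np.array([x,y,z])-s['ee_pos']); dy=(th-yaw+90)%180-90
    dw=np.array([x,y,z])-s['ee_pos']; t=np.radians(yaw); 
    print('t',s['time_s'],'pos',s['ee_pos'].round(4),'th',th.round(2),'tilt',R[:,2].round(4),'F',s['ft_force'].round(2),'M',s['moment'].round(3),'w',s['width'].__round__(3))
    print('tool delta now',dl.round(4),'yaw rad',np.radians(dy).round(4)); ta=np.radians(th-dy)
    print('delta after yaw',(np.array([[np.cos(ta),np.sin(ta),0],[np.sin(ta),-np.cos(ta),0],[0,0,-1]])@dw).round(4))
E
python3 -c "
from h import *
to(.495,-.2836,.15,-84.5)"
```

```text
t 0.1 pos [ 0.1797 -0.5979  0.2242] th -73.28 tilt [-2.0e-04  1.9e-03 -1.0e+00] F [-1.14  0.5  -0.2 ] M [0.013 0.027 0.071] w 1.003
tool delta now [-0.2102 -0.3923  0.0748] yaw rad 0.1958
delta after yaw [-0.2826 -0.3439  0.0742]
```

Request:
servo_tool --pt "0 0 0 0.1" --pt "0 0 0 0.096" --pt "-0.023 -0.028 0.003 0" --pt "-0.023 -0.028 0.003 0" --pt "-0.023 -0.028 0.003 0" --pt "-0.023 -0.028 0.003 0" --pt "-0.023 -0.028 0.003 0" --pt "-0.023 -0.028 0.003 0" --pt "-0.023 -0.028 0.003 0" --pt "-0.023 -0.028 0.003 0" --gripper 0.085 --squeeze 90

```text
time_s: 0.93
ee_pos: [0.3883, -0.3939, 0.1947]
tool_rot: [0.0, 0.731, -0.682, -0.002]
ft_force: [1.0, 0.1, 0.2]
width: 0.995
```

```bash
python3 -c "
from h import *
to(.495,-.2836,.15,-84.5)"
```

```text
t 0.9333 pos [ 0.3883 -0.3939  0.1947] th -85.98 tilt [-0.0038  0.003  -1.    ] F [1.02 0.11 0.21] M [ 0.034  0.003 -0.007] w 0.995
tool delta now [-0.1024 -0.1143  0.0447] yaw rad -0.0259
delta after yaw [-0.0996 -0.1167  0.0447]
```

Request:
servo_tool --pt "0 0 0 -0.026" --pt "-0.025 -0.029 0.011 0" --pt "-0.025 -0.029 0.011 0" --pt "-0.025 -0.029 0.011 0" --pt "-0.023 -0.028 0.011 0" --pt "0 0 0 0" --pt "0 0 0 0"

```text
time_s: 1.52
ee_pos: [0.497, -0.2775, 0.148]
tool_rot: [-0.0, 0.744, -0.668, -0.004]
ft_force: [0.5, -0.8, 0.9]
width: 0.996
```

```bash
python3 - <<'E'
from h import *
to(.495,-.2836,.15,-84.5)
p,d=cap('top','top1'); q,e=cap('side','side1')
a=cv2.resize(p[200:320,390:510],None,fx=3.3,fy=3.3,interpolation=3)
b=cv2.resize(q[80:200,290:410],None,fx=3.3,fy=3.3,interpolation=3)
cv2.imwrite('pics/crop2.png',np.hstack([a,b])[:,:,::-1])
E
```

```text
t 1.5167 pos [ 0.497  -0.2775  0.148 ] th -83.82 tilt [-0.0053  0.0057 -1.    ] F [ 0.51 -0.79  0.87] M [-0.016  0.033  0.026] w 0.996
tool delta now [ 0.0059  0.0027 -0.002 ] yaw rad 0.0119
delta after yaw [ 0.0059  0.0026 -0.002 ]
```

View pics/crop2.png

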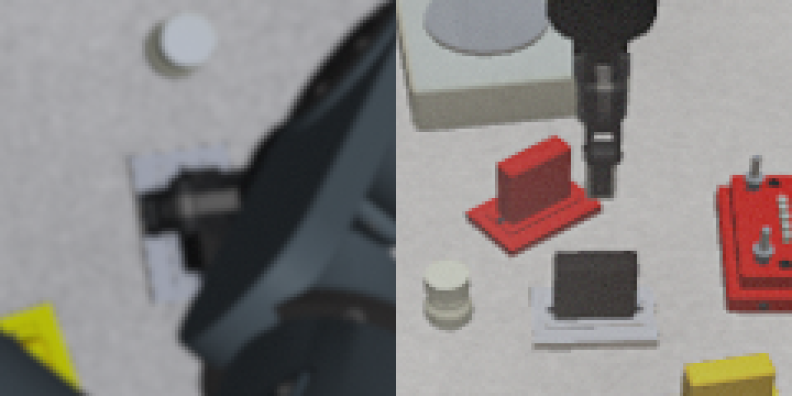

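Request:
servo_tool --pt "0.006 0.0027 0 0.012" --pt "0 0 0.02 0" --pt "0 0 0.02 0" --pt "0 0 0.02 0" --pt "0 0 0.02 0" --pt "0 0 0.01 0" --pt "0 0 0 0"

```text
time_s: 2.2
ee_pos: [0.4908, -0.3001, 0.0604]
tool_rot: [0.001, 0.733, -0.68, 0.003]
ft_force: [-0.6, 0.5, 0.0]
width: 0.996
```

```bash
python3 -c "
from h import *
to(.495,-.2836,.048,-84.5)"
```

```text
t 2.2 pos [ 0.4908 -0.3001  0.0604] th -85.66 tilt [ 0.0038 -0.0055 -1.    ] F [-0.55  0.51  0.03] M [-0.041  0.016 -0.021] w 0.996
tool delta now [-0.0162 -0.0054  0.0123] yaw rad -0.0203
delta after yaw [-0.016  -0.0058  0.0124]
```

Request:
servo_tool --pt "0 0 0 0"

```text
time_s: 2.28
ee_pos: [0.4901, -0.3014, 0.0604]
tool_rot: [0.001, 0.733, -0.681, 0.003]
ft_force: [-0.2, 0.0, 0.7]
width: 1.0
```

Request:
servo_tool --pt "0 0 0 0"

```text
time_s: 2.37
ee_pos: [0.4899, -0.3026, 0.061]
tool_rot: [0.001, 0.732, -0.681, 0.004]
ft_force: [0.8, -0.1, -0.6]
width: 0.998
```

Request:
servo_tool --pt "0 0 0 0"

```text
time_s: 2.45
ee_pos: [0.4901, -0.3036, 0.062]
tool_rot: [0.001, 0.732, -0.681, 0.004]
ft_force: [-0.3, 0.3, 0.6]
width: 0.995
```

Request:
servo_tool --pt "0 0 0 0"

```text
time_s: 2.53
ee_pos: [0.4905, -0.3043, 0.0631]
tool_rot: [0.001, 0.732, -0.682, 0.005]
ft_force: [-0.2, 1.3, 0.1]
width: 0.992
```

Request:
servo_tool --pt "-0.007 -0.002 0.001 -0.01" --pt "-0.007 -0.002 0.001 -0.01" --pt "-0.004 -0.001 0.001 0"

```text
time_s: 2.78
ee_pos: [0.4958, -0.2865, 0.0623]
tool_rot: [0.001, 0.739, -0.674, 0.008]
ft_force: [-1.2, -0.5, -0.8]
width: 0.999
```

```bash
python3 -c "
from h import *
to(.495,-.2836,.048,-84.5)"
```

```text
t 2.7833 pos [ 0.4958 -0.2865  0.0623] th -84.74 tilt [ 0.011  -0.0126 -0.9999] F [-1.16 -0.54 -0.76] M [ 0.013 -0.067  0.016] w 0.999
tool delta now [-0.0031  0.0006  0.0142] yaw rad -0.0042
delta after yaw [-0.0029  0.0005  0.0143]
```

Request:
servo_tool --pt "0 0 0 0"

```text
time_s: 2.87
ee_pos: [0.4958, -0.2848, 0.0623]
tool_rot: [0.001, 0.739, -0.673, 0.008]
ft_force: [0.0, -0.4, -0.4]
width: 0.992
```

Request:
servo_tool --pt "0 0 0 0"

```text
time_s: 2.95
ee_pos: [0.496, -0.284, 0.0625]
tool_rot: [0.001, 0.74, -0.673, 0.008]
ft_force: [1.2, -0.4, -0.7]
width: 0.996
```

```bash
python3 -c "
from h import *
to(.495,-.2836,.048,-84.5)"
```

```text
t 2.95 pos [ 0.496  -0.284   0.0625] th -84.57 tilt [ 0.0105 -0.0119 -0.9999] F [ 1.16 -0.39 -0.68] M [0.026 0.025 0.014] w 0.996
tool delta now [-0.0007  0.0011  0.0145] yaw rad -0.0012
delta after yaw [-0.0005  0.001   0.0145]
```

Request:
servo_tool --pt "0 0.001 0.004 0" --pt "0 0 0.004 0" --pt "0 0 0.003 0" --pt "0 0 0.001 0" --pt "0 0 0 0" --pt "0 0 0 0"

```text
time_s: 3.45
ee_pos: [0.495, -0.2838, 0.0486]
tool_rot: [0.001, 0.74, -0.672, 0.007]
ft_force: [0.7, -0.2, -0.6]
width: 0.994
```

```bash
python3 -c "
from h import *
to(.495,-.2836,.048,-84.5)"
```

```text
t 3.45 pos [ 0.495  -0.2838  0.0486] th -84.52 tilt [ 0.0097 -0.0114 -0.9999] F [ 0.71 -0.16 -0.56] M [-0.034  0.016  0.016] w 0.994
tool delta now [-0.0002  0.      0.0006] yaw rad -0.0004
delta after yaw [-0.0002  0.      0.0006]
```

Request:
servo_tool --pt "0 0 0 0" --pt "0 0 0 0" --pt "0 0 0 0" --pt "0 0 0 0"

```text
time_s: 3.78
ee_pos: [0.495, -0.2843, 0.0485]
tool_rot: [0.001, 0.74, -0.673, 0.008]
ft_force: [0.2, -0.0, -0.0]
width: 0.995
```

```bash
python3 -c "
from h import *
to(.495,-.2836,.048,-84.5)"
```

```text
t 3.7833 pos [ 0.495  -0.2843  0.0485] th -84.56 tilt [ 0.0098 -0.0115 -0.9999] F [ 0.2  -0.02 -0.02] M [-0.06   0.046 -0.029] w 0.995
tool delta now [-0.0007 -0.      0.0005] yaw rad -0.001
delta after yaw [-0.0007 -0.      0.0005]
```

Request:
servo_tool --pt "0 0 -0.02 0" --pt "0 0 -0.02 0" --pt "0 0 -0.02 0" --pt "0 0 -0.02 0" --pt "0 0 0 0" --pt "0 0 0 0" --pt "0 0 0 0"

```text
time_s: 4.37
ee_pos: [0.4935, -0.283, 0.131]
tool_rot: [0.001, 0.74, -0.673, 0.006]
ft_force: [0.4, -0.1, 0.3]
width: 0.992
```

```bash
python3 -c "
from h import *
to(.495,-.2836,.048,-84.5)"
```

```text
t 4.3667 pos [ 0.4935 -0.283   0.131 ] th -84.57 tilt [ 0.0082 -0.0101 -0.9999] F [ 0.41 -0.12  0.3 ] M [0.035 0.022 0.03 ] w 0.992
tool delta now [-0.0001 -0.0008  0.083 ] yaw rad -0.0013
delta after yaw [ 0.0008 -0.0014  0.083 ]
```

Request:
servo_tool --pt "-0.0175 0.0245 0 0" --pt "-0.0175 0.0245 0 0" --pt "0 0 0 0" --pt "0 0 0 0"

```text
time_s: 4.7
ee_pos: [0.4387, -0.2509, 0.1266]
tool_rot: [0.001, 0.74, -0.673, 0.004]
ft_force: [1.1, 0.1, -0.1]
width: 0.993
```

```bash
python3 -c "
from h import *
to(.495,-.2836,.048,-84.5)"
```

```text
t 4.7 pos [ 0.4387 -0.2509  0.1266] th -84.57 tilt [ 0.0051 -0.0071 -1.    ] F [ 1.08  0.06 -0.09] M [-0.03   0.024  0.018] w 0.993
tool delta now [ 0.0373 -0.0526  0.0791] yaw rad -0.0012
delta after yaw [ 0.038  -0.0529  0.0786]
```

Request:
servo_tool --pt "0.006 -0.008 0 0" --pt "0.006 -0.008 0 0" --pt "0.006 -0.008 0 0" --pt "0.005 -0.007 0 0" --pt "0 0 0 0" --pt "0 0 0 0"

```text
time_s: 5.2
ee_pos: [0.4794, -0.2761, 0.1244]
tool_rot: [0.001, 0.74, -0.673, 0.006]
ft_force: [-0.1, 0.4, 0.0]
width: 0.995
```

```bash
python3 -c "
from h import *
to(.495,-.2836,.048,-84.5)"
```

```text
t 5.2 pos [ 0.4794 -0.2761  0.1244] th -84.58 tilt [ 0.0074 -0.0087 -0.9999] F [-0.07  0.39  0.05] M [ 0.084 -0.    -0.005] w 0.995
tool delta now [ 0.0082 -0.0143  0.0766] yaw rad -0.0014
delta after yaw [ 0.009  -0.0148  0.0764]
```

Request:
servo_tool --pt "0.003 -0.005 0.003 0" --pt "0.003 -0.004 0.008 0" --pt "0.001 -0.002 0.012 0" --pt "0 0 0.012 0" --pt "0 0 0.012 0" --pt "0 0 0.01 0" --pt "0 0 0.006 0" --pt "0 0 0.002 0" --pt "0 0 0 0" --pt "0 0 0 0"

```text
time_s: 6.03
ee_pos: [0.4933, -0.2832, 0.0502]
tool_rot: [0.001, 0.74, -0.673, 0.004]
ft_force: [0.8, 0.4, 0.2]
width: 0.998
```

```bash
python3 -c "
from h import *
to(.495,-.2836,.048,-84.5)"
```

```text
t 6.0333 pos [ 0.4933 -0.2832  0.0502] th -84.58 tilt [ 0.0049 -0.0064 -1.    ] F [0.78 0.38 0.24] M [ 0.065 -0.026 -0.   ] w 0.998
tool delta now [ 0.0005 -0.0016  0.0022] yaw rad -0.0013
delta after yaw [ 0.0005 -0.0016  0.0022]
```

Request:
servo_tool --pt "0 -0.001 0.002 0" --pt "0 0 0 0" --pt "0 0 0 0" --pt "0 0 0 0" --pt "0 0 0 0" --pt "0 0 0 0" --pt "0 0 0 0" --pt "0 0 0 0" --pt "0 0 0 0" --pt "0 0 0 0" --gripper 0.01 --squeeze 80

```text
time_s: 6.87
ee_pos: [0.4956, -0.2842, 0.0505]
tool_rot: [0.001, 0.74, -0.673, 0.007]
ft_force: [-0.3, 0.4, -1.0]
width: 0.259
```

```bash
python3 -c "
from h import *
to(.495,-.2836,.048,-84.5)"
```

```text
t 6.8667 pos [ 0.4956 -0.2842  0.0505] th -84.58 tilt [ 0.0087 -0.0098 -0.9999] F [-0.3   0.44 -0.98] M [ 0.061 -0.015 -0.004] w 0.259
tool delta now [-0.0007  0.0006  0.0025] yaw rad -0.0014
delta after yaw [-0.0007  0.0006  0.0025]
```

Request:
servo_tool --pt "0 0 -0.003 0" --pt "0 0 -0.008 0" --pt "0 0 -0.012 0" --pt "0 0 -0.015 0" --pt "0 0 -0.015 0" --pt "0 0 -0.015 0" --pt "0 0 -0.015 0" --pt "0 0 -0.015 0" --pt "0 0 -0.01 0" --pt "0 0 -0.005 0"

```text
time_s: 7.7
ee_pos: [0.4909, -0.2795, 0.1682]
tool_rot: [0.001, 0.74, -0.673, 0.0]
ft_force: [-0.8, -0.8, -2.4]
width: 0.255
```

```bash
python3 -c "
from h import *
to(.571,.0106,.165,-78.5)"
```

```text
t 7.7 pos [ 0.4909 -0.2795  0.1682] th -84.57 tilt [-7.0e-04 -1.4e-03 -1.0e+00] F [-0.77 -0.83 -2.43] M [-0.04  -0.015 -0.019] w 0.255
tool delta now [-0.2812 -0.1072  0.0028] yaw rad -0.1059
delta after yaw [-0.2683 -0.1363  0.0032]
```

Request:
servo_tool --pt "0 0 0 -0.035" --pt "-0.003 -0.002 0 -0.04" --pt "-0.012 -0.006 0 -0.03" --pt "-0.022 -0.011 0 0" --pt "-0.026 -0.013 0 0" --pt "-0.026 -0.013 0 0" --pt "-0.026 -0.013 0 0" --pt "-0.026 -0.013 0 0" --pt "-0.024 -0.012 0 0" --pt "-0.02 -0.01 0 0"

```text
time_s: 8.53
ee_pos: [0.5443, -0.0708, 0.1686]
tool_rot: [0.001, 0.773, -0.634, -0.001]
ft_force: [0.1, -0.3, -2.3]
width: 0.254
```

```bash
python3 -c "
from h import *
to(.571,.0106,.165,-78.5)"
```

```text
t 8.5333 pos [ 0.5443 -0.0708  0.1686] th -78.69 tilt [-0.0029 -0.0014 -1.    ] F [ 0.12 -0.26 -2.3 ] M [ 0.035 -0.096  0.033] w 0.254
tool delta now [-0.0746 -0.0421  0.0034] yaw rad -0.0032
delta after yaw [-0.0744 -0.0424  0.0036]
```

Request:
servo_tool --pt "-0.016 -0.009 0 -0.003" --pt "-0.014 -0.009 0 0" --pt "-0.011 -0.007 0 0" --pt "-0.008 -0.005 0 0" --pt "-0.005 -0.003 0 0" --pt "-0.003 -0.002 0 0" --pt "0 0 0 0" --pt "0 0 0 0" --pt "0 0 0 0"

```text
time_s: 9.28
ee_pos: [0.5629, 0.0071, 0.1661]
tool_rot: [0.003, 0.778, -0.628, -0.006]
ft_force: [0.1, -0.8, -2.8]
width: 0.249
```

```bash
python3 - <<'E'
from h import *
to(.571,.0106,.165,-78.5)
p,d=cap('top','top2'); q,e=cap('side','side2')
a=cv2.resize(p[180:300,252:372],None,fx=3.3,fy=3.3,interpolation=3)
b=cv2.resize(q[120:300,230:410],(396,396),interpolation=3)
cv2.imwrite('pics/crop3.png',np.hstack([a,b])[:,:,::-1])
to(.571,.0106,.165,-78.5)
E
```

```text
t 9.2833 pos [0.5629 0.0071 0.1661] th -77.88 tilt [-0.013   0.0035 -0.9999] F [ 0.05 -0.85 -2.84] M [ 0.034 -0.007 -0.001] w 0.249
tool delta now [-0.0017 -0.0086  0.001 ] yaw rad 0.0108
delta after yaw [-0.0018 -0.0086  0.0011]
t 9.3833 pos [0.563  0.0069 0.1661] th -77.91 tilt [-0.0129  0.0035 -0.9999] F [ 0.13  0.13 -1.97] M [ 0.002  0.007 -0.046] w 0.256
tool delta now [-0.002  -0.0087  0.001 ] yaw rad 0.0103
delta after yaw [-0.0021 -0.0086  0.0011]
```

View pics/crop3.png

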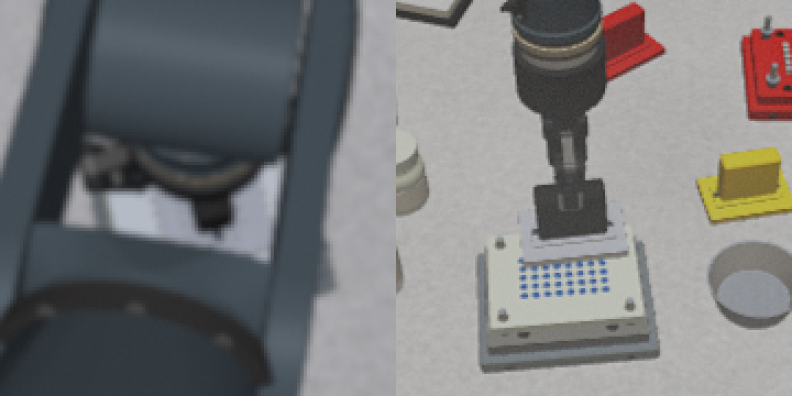

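Request:
servo_tool --pt "0 -0.003 0 0.005" --pt "-0.001 -0.003 0 0.005" --pt "-0.001 -0.002 0 0" --pt "0 0 0 0" --pt "0 0 0 0"

```text
time_s: 9.8
ee_pos: [0.5715, 0.0086, 0.1662]
tool_rot: [0.003, 0.773, -0.634, -0.006]
ft_force: [-0.4, -0.6, -2.1]
width: 0.254
```

```bash
python3 -c "
from h import *
to(.571,.0106,.165,-78.5)"
```

```text
t 9.8 pos [0.5715 0.0086 0.1662] th -78.74 tilt [-0.0123  0.0032 -0.9999] F [-0.39 -0.59 -2.08] M [-0.006 -0.009  0.039] w 0.254
tool delta now [-0.002   0.      0.0012] yaw rad -0.0043
delta after yaw [-0.002   0.      0.0012]
```

Request:
servo_tool --pt "0.015 0 0 0" --pt "0.015 0 0 0" --pt "0 0 0 0" --pt "0 0 0 0" --pt "0 0 0 0"

```text
time_s: 10.22
ee_pos: [0.5782, -0.0247, 0.1659]
tool_rot: [0.003, 0.773, -0.635, -0.005]
ft_force: [0.3, 0.6, -3.3]
width: 0.251
```

```bash
python3 -c "
from h import *
to(.571,.0106,.165,-78.5)"
```

```text
t 10.2167 pos [ 0.5782 -0.0247  0.1659] th -78.78 tilt [-0.012   0.0026 -0.9999] F [ 0.31  0.63 -3.32] M [ 0.008 -0.024  0.009] w 0.251
tool delta now [-0.036   0.0002  0.0011] yaw rad -0.005
delta after yaw [-0.036   0.      0.0009]
```

Request:
servo_tool --pt "-0.004 0 0 0" --pt "-0.005 0 0 0" --pt "-0.005 0 0 0" --pt "-0.005 0 0 0" --pt "-0.004 0 0 0" --pt "-0.003 0 0 0" --pt "-0.001 0 0 0" --pt "0 0 0 0" --pt "0 0 0 0"

```text
time_s: 10.97
ee_pos: [0.571, 0.0071, 0.166]
tool_rot: [0.003, 0.774, -0.634, -0.007]
ft_force: [0.1, -0.6, -2.6]
width: 0.252
```

```bash
python3 -c "
from h import *
to(.571,.0106,.165,-78.5)"
```

```text
t 10.9667 pos [0.571  0.0071 0.166 ] th -78.65 tilt [-0.0137  0.0039 -0.9999] F [ 0.05 -0.58 -2.64] M [-0.035 -0.061 -0.003] w 0.252
tool delta now [-0.0035 -0.0007  0.0011] yaw rad -0.0026
delta after yaw [-0.0035 -0.0007  0.001 ]
```

```bash
python3 - <<'E'
from h import *
d=np.load('pics/side2.npy'); c=vision.camera_params('side'); V=np.array(c['view'])
v,u=np.mgrid[120:300,230:410]; z=d[v,u]
P=np.stack([(u-c['cx'])/c['fx']*z,(v-c['cy'])/c['fy']*z,z],-1)[z>0]
W=(P-V[:3,3])@V[:3,:3]
a=np.radians(11.5);C=np.array([.563,.007]);L=(W[:,:2]-C)@np.array([[np.cos(a),-np.sin(a)],[np.sin(a),np.cos(a)]])
def fit(m,n):
    X=np.c_[L[m],np.ones(m.sum())]; zz=W[m,2]
    for _ in range(5):
        k=np.linalg.lstsq(X,zz,rcond=None)[0]; r=zz-X@k; g=abs(r)<2*r.std()+1e-4; X,zz=X[g],zz[g]
    print(n,m.sum(),'slopes x,y',k[:2].round(4),'z0',k[2].round(4),'std',r.std().round(5),'L range',X[:,:2].min(0).round(3),X[:,:2].max(0).round(3))
inp=(abs(L[:,0])<.047)&(abs(L[:,1])<.030)&((abs(L[:,1])>.015)|(abs(L[:,0])>.036))
fit(inp&(abs(W[:,2]-.1255)<.007),'plate')
fit((abs(L[:,0])<.07)&(abs(L[:,1])<.07)&(abs(W[:,2]-.062)<.004),'sheet')
fit((abs(W[:,2])<.006),'bench')
m=(abs(W[:,2]-.1255)<.006)&(abs(L[:,0])<.08)&(abs(L[:,1])<.06); print(np.percentile(L[m],[1,50,99],axis=0).round(3))
E
```

```text
plate 436 slopes x,y [-0.0139  0.0031] z0 0.1265 std 0.00142 L range [-0.047 -0.03 ] [0.047 0.03 ]
sheet 1806 slopes x,y [-0.0002  0.001 ] z0 0.0621 std 0.00124 L range [-0.062 -0.058] [0.07  0.065]
bench 19933 slopes x,y [0.0001 0.0006] z0 0.0001 std 0.00143 L range [-0.332 -0.555] [0.205 0.128]
[[-0.047 -0.029]
 [ 0.004  0.019]
 [ 0.051  0.037]]
```

Request:
servo_tool --pt "-0.001 0 -0.02 0" --pt "-0.001 0 -0.03 0" --pt "-0.001 0 -0.03 0" --pt "0 0 0 0" --pt "0 0 0 0" --pt "0 0 0 0"

```text
time_s: 11.47
ee_pos: [0.5706, 0.0091, 0.2468]
tool_rot: [0.004, 0.773, -0.634, -0.008]
ft_force: [0.9, -0.0, -3.6]
width: 0.251
```

```bash
python3 -c "
from h import *
to(.571,.0106,.165,-78.5)"
```

```text
t 11.4667 pos [0.5706 0.0091 0.2468] th -78.7 tilt [-0.0179  0.004  -0.9998] F [ 0.91 -0.01 -3.64] M [-0.042 -0.063 -0.011] w 0.251
tool delta now [-0.0008 -0.002   0.0818] yaw rad -0.0034
delta after yaw [-0.0014 -0.0007  0.0818]
```

Request:
servo_tool --pt "0 0 0.025 0" --pt "0 0 0.025 0" --pt "0 0 0.025 0" --pt "0 0 0 0" --pt "0 0 0 0" --pt "0 0 0 0"

```text
time_s: 11.97
ee_pos: [0.5662, 0.009, 0.1643]
tool_rot: [0.006, 0.773, -0.634, -0.012]
ft_force: [0.4, 0.5, -2.1]
width: 0.252
```

```bash
python3 -c "
from h import *
to(.571,.0106,.165,-78.5)"
```

```text
t 11.9667 pos [0.5662 0.009  0.1643] th -78.77 tilt [-0.0262  0.0052 -0.9996] F [ 0.37  0.52 -2.09] M [-0.044  0.009 -0.031] w 0.252
tool delta now [-0.0006 -0.005  -0.0008] yaw rad -0.0047
delta after yaw [-0.0006 -0.005  -0.0007]
```

Request:
servo_tool --pt "0 -0.035 0 0" --pt "0 -0.035 0 0" --pt "0 0 0 0" --pt "0 0 0 0"

```text
time_s: 12.3
ee_pos: [0.634, 0.0233, 0.1637]
tool_rot: [0.007, 0.773, -0.635, -0.014]
ft_force: [-1.0, 0.2, -1.9]
width: 0.254
```

```bash
python3 -c "
from h import *
to(.571,.0106,.165,-78.5)"
```

```text
t 12.3 pos [0.634  0.0233 0.1637] th -78.83 tilt [-0.0306  0.0059 -0.9995] F [-1.02  0.23 -1.92] M [0.034 0.009 0.003] w 0.254
tool delta now [0.0002 0.0643 0.0005] yaw rad -0.0057
delta after yaw [-0.0001  0.0643 -0.0013]
```

Request:
servo_tool --pt "0 0.007 0 0" --pt "0 0.007 0 0" --pt "0 0.007 0 0" --pt "0 0.007 0 0" --pt "0 0.007 0 0" --pt "0 0.007 0 0" --pt "0 0.007 0 0" --pt "0 0 0 0" --pt "0 0 0 0"

```text
time_s: 13.05
ee_pos: [0.5767, 0.0122, 0.1687]
tool_rot: [0.008, 0.772, -0.635, -0.013]
ft_force: [0.3, 0.7, -2.3]
width: 0.253
```

```bash
python3 -c "
from h import *
to(.571,.0106,.165,-78.5)"
```

```text
t 13.05 pos [0.5767 0.0122 0.1687] th -78.89 tilt [-0.0304  0.0054 -0.9995] F [ 0.26  0.66 -2.27] M [-0.049 -0.029  0.006] w 0.253
tool delta now [0.0005 0.0058 0.0039] yaw rad -0.0068
delta after yaw [0.0004 0.0059 0.0037]
```

Request:
servo_tool --pt "0.006 0.002 0 0" --pt "0.012 0.003 0 0" --pt "0.018 0.004 0 0" --pt "0.02 0.004 0 0" --pt "0.02 0.004 0 0" --pt "0.02 0.004 0 0" --pt "0.02 0.004 0 0" --pt "0.018 0.004 0 0" --pt "0.012 0.003 0 0" --pt "0.006 0.001 0 0"

```text
time_s: 13.88
ee_pos: [0.5769, -0.1577, 0.1677]
tool_rot: [0.008, 0.773, -0.634, -0.01]
ft_force: [0.5, 1.4, -2.2]
width: 0.255
```

Request:
servo_tool --pt "0 0 0.004 0" --pt "0 0 0.008 0" --pt "0 0 0.012 0" --pt "0 0 0.014 0" --pt "0 0 0.014 0" --pt "0 0 0.014 0" --pt "0 0 0.012 0" --pt "0 0 0.008 0" --pt "0 0 0.004 0" --pt "0 0 0 0"

```text
time_s: 14.72
ee_pos: [0.574, -0.1512, 0.0694]
tool_rot: [0.007, 0.775, -0.632, -0.012]
ft_force: [0.8, 0.5, -2.7]
width: 0.251
```

```bash
python3 -c "
from h import *
to(.57,-.165,.0505,-84.5)"
```

```text
t 14.7167 pos [ 0.574  -0.1512  0.0694] th -78.43 tilt [-0.0276  0.0057 -0.9996] F [ 0.81  0.55 -2.71] M [0.01  0.014 0.021] w 0.251
tool delta now [0.0129 0.0062 0.0189] yaw rad 0.1059
delta after yaw [0.0133 0.0053 0.0189]
```

Request:
servo_tool --pt "0 0 0.005 0" --pt "0 0 0.005 0" --pt "0 0 0.004 0" --pt "0 0 0.002 0" --pt "0 0 0.002 0" --pt "0 0 0.002 0"

```text
time_s: 15.22
ee_pos: [0.5743, -0.1508, 0.0504]
tool_rot: [0.007, 0.775, -0.631, -0.011]
ft_force: [-8.5, 0.4, 16.0]
width: 0.252
```

```bash
python3 -c "
from h import *
to(.57,-.165,.0505,-84.5)"
```

```text
t 15.2167 pos [ 0.5743 -0.1508  0.0504] th -78.31 tilt [-0.026   0.0041 -0.9997] F [-8.46  0.36 15.96] M [-0.009  0.952  0.006] w 0.252
tool delta now [ 0.013   0.0071 -0.0001] yaw rad 0.108
delta after yaw [ 0.0137  0.0057 -0.0001]
```

Request:
servo_tool --pt "0 0 0.002 0" --pt "0 0 0.002 0"

```text
time_s: 15.38
ee_pos: [0.574, -0.151, 0.0502]
tool_rot: [0.007, 0.775, -0.632, -0.011]
ft_force: [-3.3, 2.7, 10.5]
width: 0.253
```

```bash
python3 -c "
from h import *
to(.57,-.165,.0505,-84.5)"
```

```text
t 15.3833 pos [ 0.574  -0.151   0.0502] th -78.34 tilt [-0.0254  0.0037 -0.9997] F [-3.25  2.68 10.54] M [ 0.405  0.188 -0.   ] w 0.253
tool delta now [ 0.0129  0.0068 -0.0002] yaw rad 0.1075
delta after yaw [ 0.0136  0.0054 -0.0003]
```

Request:
servo_tool --pt "0 0 0 0" --pt "0 0 0 0" --pt "0 0 0 0" --pt "0 0 0 0" --gripper 0.034

```text
time_s: 15.72
ee_pos: [0.5765, -0.1524, 0.0533]
tool_rot: [0.006, 0.775, -0.632, -0.007]
ft_force: [1.1, -0.6, 0.6]
width: 0.396
```

Request:
servo_tool --pt "0 0 0 0" --pt "0 0 0 0" --pt "0 0 0 0" --pt "0 0 0 0" --pt "0 0 0 0" --pt "0 0 0 0" --gripper 0.01

```text
time_s: 16.22
ee_pos: [0.5766, -0.1523, 0.0538]
tool_rot: [0.006, 0.775, -0.632, -0.007]
ft_force: [-1.2, 0.4, 2.3]
width: 0.244
```

```bash
python3 -c "
from h import *
to(.57,-.165,.0505,-84.5)"
```

```text
t 16.2167 pos [ 0.5766 -0.1523  0.0538] th -78.37 tilt [-1.860e-02  7.000e-04 -9.998e-01] F [-1.16  0.41  2.31] M [0.01  0.101 0.04 ] w 0.244
tool delta now [0.0112 0.009  0.0034] yaw rad 0.107
delta after yaw [0.012  0.0078 0.0033]
```

Request:
servo_tool --pt "0 0 -0.004 0" --pt "0 0 -0.007 0" --pt "0 0 -0.008 0" --pt "0 0 -0.009 0" --pt "0 0 -0.009 0" --pt "0 0 -0.009 0" --pt "0 0 -0.009 0" --pt "0 0 -0.009 0" --pt "0 0 -0.009 0" --pt "0 0 -0.009 0"

```text
time_s: 17.05
ee_pos: [0.5761, -0.1517, 0.1407]
tool_rot: [0.006, 0.775, -0.632, -0.01]
ft_force: [0.6, -0.2, -3.6]
width: 0.246
```

```bash
python3 -c "
from h import *
to(.571,.0106,.165,-78.5)"
```

```text
t 17.05 pos [ 0.5761 -0.1517  0.1407] th -78.38 tilt [-0.0244  0.0033 -0.9997] F [ 0.64 -0.22 -3.61] M [-0.003 -0.059  0.006] w 0.246
tool delta now [-0.1602 -0.0271 -0.0237] yaw rad 0.0021
delta after yaw [-0.16   -0.0273 -0.0243]
```

Request:
servo_tool --pt "-0.003 0 -0.008 0" --pt "-0.006 -0.001 -0.007 0" --pt "-0.009 -0.002 0 0" --pt "-0.01 -0.002 0 0" --pt "-0.01 -0.002 0 0" --pt "-0.01 -0.002 0 0" --pt "-0.01 -0.002 0 0" --pt "-0.01 -0.002 0 0" --pt "-0.01 -0.002 0 0" --pt "-0.01 -0.002 0 0"

```text
time_s: 17.88
ee_pos: [0.5749, -0.053, 0.1588]
tool_rot: [0.006, 0.775, -0.632, -0.01]
ft_force: [-0.4, -0.3, -2.8]
width: 0.249
```

Request:
servo_tool --pt "-0.01 -0.002 0 0" --pt "-0.01 -0.002 0 0" --pt "-0.009 -0.002 0 0" --pt "-0.008 -0.001 0 0" --pt "-0.006 -0.001 0 0" --pt "-0.003 0 0 0" --pt "0 0 0 0"

```text
time_s: 18.47
ee_pos: [0.5727, 0.0021, 0.1584]
tool_rot: [0.007, 0.776, -0.631, -0.011]
ft_force: [-0.8, -0.6, -2.6]
width: 0.244
```

```bash
python3 -c "
from h import *
to(.571,.0106,.165,-78.5)"
```

```text
t 18.4667 pos [0.5727 0.0021 0.1584] th -78.21 tilt [-0.0253  0.0038 -0.9997] F [-0.83 -0.58 -2.6 ] M [-0.015 -0.003 -0.004] w 0.244
tool delta now [-0.0087  0.     -0.0065] yaw rad 0.0051
delta after yaw [-0.0086 -0.0001 -0.0066]
```

Request:
servo_tool --pt "-0.004 0 0 0.003" --pt "-0.003 0 0 0.002" --pt "-0.001 0 0 0" --pt "0 0 0 0" --pt "0 0 0 0"

```text
time_s: 18.88
ee_pos: [0.5712, 0.0094, 0.1587]
tool_rot: [0.007, 0.774, -0.633, -0.01]
ft_force: [1.3, -0.3, -3.1]
width: 0.245
```

```bash
cat >> h.py <<'E'
def plate(zt,n=5,name='side'):
    to(.571,.0106,.165,-78.5)
    D=[];I=None
    for i in range(n):
        p,d=vision.capture(name); D.append(np.where(d>0,d,np.nan)); I=p
    d=np.nan_to_num(np.nanmean(D,0)); c=vision.camera_params(name); V=np.array(c['view'])
    v,u=np.mgrid[100:400,200:450]; z=d[v,u]; g=z>0
    P=np.stack([(u-c['cx'])/c['fx']*z,(v-c['cy'])/c['fy']*z,z],-1)[g]
    W=(P-V[:3,3])@V[:3,:3]; a=np.radians(11.5);C=np.array([.571,.0106])
    L=(W[:,:2]-C)@np.array([[np.cos(a),-np.sin(a)],[np.sin(a),np.cos(a)]])
    def fit(m,t):
        X=np.c_[L[m],np.ones(m.sum())]; zz=W[m,2]
        for _ in range(5):
            k=np.linalg.lstsq(X,zz,rcond=None)[0]; r=zz-X@k; q=abs(r)<2*r.std()+1e-4; X,zz=X[q],zz[q]
        print(t,len(zz),'slopes',k[:2].round(4),'z0',k[2].round(4),'std',r.std().round(5)); return X
    inp=(abs(L[:,0])<.055)&(abs(L[:,1])<.04)&((abs(L[:,1])>.017)|(abs(L[:,0])>.038))&(abs(W[:,2]-zt)<.005)
    X=fit(inp,'plate'); print('extent local',np.percentile(X[:,:2],[1,99],axis=0).round(4).tolist())
    fit((abs(L[:,0])<.07)&(abs(L[:,1])<.055)&(abs(W[:,2]-.062)<.004),'sheet')
    h=(abs(W[:,2]-zt-.03)<.018)&(abs(L[:,0])<.06)&(abs(L[:,1])<.04); print('grip x extent',np.percentile(L[h,0],[2,98]).round(4))
    return I
E
python3 - <<'E'
from h import *
I=plate(.1145)
cv2.imwrite('pics/s3.png',cv2.resize(I[120:300,230:410],(600,600),interpolation=3)[:,:,::-1])
E
```

```text
t 18.8833 pos [0.5712 0.0094 0.1587] th -78.61 tilt [-0.0246  0.0029 -0.9997] F [ 1.25 -0.33 -3.1 ] M [ 0.02  -0.015 -0.005] w 0.245
tool delta now [-0.0013  0.0001 -0.0063] yaw rad -0.0019
delta after yaw [-0.0012 -0.     -0.0063]
plate 478 slopes [-0.0034  0.0262] z0 0.1155 std 0.00064
extent local [[-0.0489, -0.0287], [0.0497, 0.035]]
sheet 1443 slopes [0.0009 0.0008] z0 0.0621 std 0.00061
grip x extent [-0.0304  0.0322]
```

View pics/s3.png

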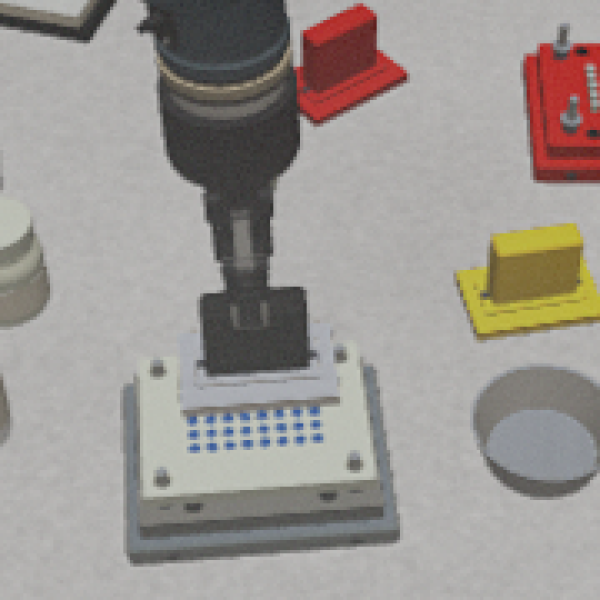

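```bash
sed -i 's/abs(L\[:,0\])<.055)&(abs(L\[:,1\])<.04)&((abs(L\[:,1\])>.017)/abs(L[:,0])<.047)\&(abs(L[:,1])<.030)\&((abs(L[:,1])>.017)/' h.py; python3 - <<'E'
from h import *
plate(.1145,6)
E
```

```text
t 19.1333 pos [0.5712 0.0094 0.1587] th -78.61 tilt [-0.0246  0.003  -0.9997] F [-0.48  0.99 -2.33] M [-0.046 -0.087  0.042] w 0.25
tool delta now [-0.0012  0.0002 -0.0063] yaw rad -0.002
delta after yaw [-0.0012  0.     -0.0063]
plate 315 slopes [-0.0028  0.0278] z0 0.1156 std 0.00052
extent local [[-0.0464, -0.0287], [0.0468, 0.0297]]
sheet 1424 slopes [ 0.0012 -0.0001] z0 0.0621 std 0.00053
grip x extent [-0.0304  0.032 ]
```

```bash
python3 - <<'E'
from h import *
c=vision.camera_params('side'); V=np.array(c['view'])
def an(d,C,zb):
    v,u=np.mgrid[100:400,200:450]; z=d[v,u]; g=z>0
    P=np.stack([(u-c['cx'])/c['fx']*z,(v-c['cy'])/c['fy']*z,z],-1)[g]
    W=(P-V[:3,3])@V[:3,:3]; a=np.radians(11.5)
    L=(W[:,:2]-C)@np.array([[np.cos(a),-np.sin(a)],[np.sin(a),np.cos(a)]]); h=W[:,2]-zb
    for lo,hi,xr in((.016,.062,(.013,.03)),(.016,.062,(-.03,-.013))):
        m=(L[:,0]>xr[0])&(L[:,0]<xr[1])&(h>lo)&(h<hi)&(abs(L[:,1])<.03)
        X=np.c_[L[m,0],h[m],np.ones(m.sum())]; y=L[m,1]
        for _ in range(5):
            k=np.linalg.lstsq(X,y,rcond=None)[0]; r=y-X@k; q=abs(r)<2*r.std()+1e-4; X,y=X[q],y[q]
        print('grip face',len(y),'dy/dx,dy/dz',k[:2].round(4),'y0',k[2].round(4),r.std().round(4))
    # plate by strips
    for nm,m in(('front +y',(abs(L[:,0])<.045)&(L[:,1]>.017)&(L[:,1]<.03)),('end -x',(L[:,0]<-.038)&(L[:,0]>-.047)&(abs(L[:,1])<.029)),('end +x',(L[:,0]>.038)&(L[:,0]<.047)&(abs(L[:,1])<.029))):
        m&=abs(h-.01)<.005; k=np.polyfit(L[m,1],h[m],1); print(nm,m.sum(),'h med',np.median(h[m]).round(4),'slope y',k.round(4))
print('side2');an(np.load('pics/side2.npy'),np.array([.563,.007]),.1155)
D=[vision.capture('side')[1] for i in range(6)]; D=np.where(np.array(D)>0,D,np.nan)
print('now');an(np.nan_to_num(np.nanmean(D,0)),np.array([.5712,.0094]),.1045)
E
```

```text
side2
grip face 106 dy/dx,dy/dz [ 0.0562 -0.0223] y0 0.0136 0.0008
grip face 116 dy/dx,dy/dz [ 0.0437 -0.0134] y0 0.0143 0.0011
front +y 222 h med 0.0109 slope y [-0.0559  0.0123]
end -x 82 h med 0.0113 slope y [0.0051 0.0113]
end +x 86 h med 0.0104 slope y [0.0005 0.0105]
now
grip face 120 dy/dx,dy/dz [ 0.0064 -0.0237] y0 0.015 0.0004
grip face 123 dy/dx,dy/dz [ 0.0102 -0.0261] y0 0.0156 0.0005
front +y 227 h med 0.0119 slope y [-0.1443  0.0156]
end -x 79 h med 0.0113 slope y [0.0236 0.0114]
end +x 86 h med 0.0111 slope y [0.0237 0.011 ]
```

Request:
servo_tool --pt "-0.001 0 0.003 0" --pt "0 0 0.006 0" --pt "0 0 0.007 0" --pt "0 0 0.006 0" --pt "0 0 0.005 0" --pt "0 0 0.003 0" --pt "0 0 0.001 0" --pt "0 0 0 0" --pt "0 0 0 0"

```text
time_s: 20.48
ee_pos: [0.5694, 0.011, 0.123]
tool_rot: [0.007, 0.774, -0.633, -0.012]
ft_force: [0.1, 0.4, -3.2]
width: 0.249
```

```bash
python3 -c "
from h import *
to(.571,.0106,.116,-78.5)"
```

```text
t 20.4833 pos [0.5694 0.011  0.123 ] th -78.59 tilt [-0.0273  0.0035 -0.9996] F [ 0.11  0.37 -3.23] M [-0.005 -0.03  -0.004] w 0.249
tool delta now [ 0.0008 -0.0017  0.0069] yaw rad -0.0016
delta after yaw [ 0.0007 -0.0015  0.007 ]
```

Request:
servo_tool --pt "0 -0.001 0.002 0" --pt "0 0 0.002 0" --pt "0 0 0.001 0" --pt "0 0 0 0"

```text
time_s: 20.82
ee_pos: [0.5711, 0.0111, 0.1183]
tool_rot: [0.007, 0.774, -0.633, -0.011]
ft_force: [-0.3, 0.5, -2.8]
width: 0.249
```

Request:
servo_tool --pt "0 0 0.001 0" --pt "0 0 0 0"

```text
time_s: 20.98
ee_pos: [0.5712, 0.0111, 0.1173]
tool_rot: [0.007, 0.774, -0.633, -0.011]
ft_force: [0.4, 0.4, -2.3]
width: 0.245
```

```bash
python3 -c "
from h import *
to(.571,.0106,.116,-78.5)"
```

```text
t 20.9833 pos [0.5712 0.0111 0.1173] th -78.59 tilt [-0.0249  0.0031 -0.9997] F [ 0.36  0.35 -2.34] M [-0.017 -0.028 -0.053] w 0.245
tool delta now [0.0004 0.0003 0.0013] yaw rad -0.0015
delta after yaw [0.0004 0.0003 0.0013]
```

Request:
servo_tool --pt "0 0 0.001 0" --pt "0 0 0 0"

```text
time_s: 21.15
ee_pos: [0.5713, 0.0111, 0.1164]
tool_rot: [0.007, 0.774, -0.633, -0.01]
ft_force: [-1.0, 1.0, -3.3]
width: 0.249
```

Request:
servo_tool --pt "0 0 0.001 0" --pt "0 0 0 0"

```text
time_s: 21.32
ee_pos: [0.5713, 0.0111, 0.1158]
tool_rot: [0.006, 0.774, -0.633, -0.01]
ft_force: [-0.8, 0.6, -0.3]
width: 0.246
```

```bash
python3 -c "
from h import *
to(.571,.0106,.116,-78.5)"
```

```text
t 21.3167 pos [0.5713 0.0111 0.1158] th -78.59 tilt [-0.0242  0.003  -0.9997] F [-0.77  0.64 -0.31] M [ 0.045  0.088 -0.003] w 0.246
tool delta now [ 0.0004  0.0004 -0.0002] yaw rad -0.0016
delta after yaw [ 0.0004  0.0004 -0.0002]
```

Request:
servo_tool --pt "0 0 0 0" --pt "0 0 0 0" --pt "0 0 0 0" --pt "0 0 0 0" --gripper 0.034 --squeeze 40

```text
time_s: 21.65
ee_pos: [0.5727, 0.0109, 0.1171]
tool_rot: [0.006, 0.774, -0.633, -0.009]
ft_force: [-0.1, -0.5, -0.1]
width: 0.398
```

```bash
python3 - <<'E'
from h import *
I=plate(.072,5)
E
```

```text
t 21.65 pos [0.5727 0.0109 0.1171] th -78.59 tilt [-0.0207  0.0024 -0.9998] F [-0.14 -0.48 -0.08] M [ 0.048 -0.008 -0.009] w 0.398
tool delta now [-0.0004  0.0027 -0.0479] yaw rad -0.0015
delta after yaw [-0.0001  0.0018 -0.0479]
plate 297 slopes [0.001  0.0018] z0 0.0722 std 0.00061
extent local [[-0.0466, -0.0287], [0.0466, 0.0297]]
sheet 960 slopes [0.0007 0.0007] z0 0.0621 std 0.00057
grip x extent [-0.0316  0.0325]
```

Request:
servo_tool --pt "0 0 0 0" --pt "0 0 0 0" --pt "0 0 0 0" --pt "0 0 0 0" --pt "0 0 0 0" --gripper 0.01 --squeeze 40

```text
time_s: 22.32
ee_pos: [0.5724, 0.0113, 0.1171]
tool_rot: [0.006, 0.774, -0.633, -0.009]
ft_force: [-0.0, 0.8, 0.6]
width: 0.256
```

```bash
python3 - <<'E'
from h import *
I=plate(.072,5)
E
```

```text
t 22.3167 pos [0.5724 0.0113 0.1171] th -78.59 tilt [-0.0215  0.0029 -0.9998] F [-0.03  0.76  0.57] M [-0.01  -0.032 -0.019] w 0.256
tool delta now [ 0.0001  0.0024 -0.0479] yaw rad -0.0015
delta after yaw [ 0.0004  0.0015 -0.0479]
plate 297 slopes [0.0009 0.0133] z0 0.0717 std 0.00061
extent local [[-0.0466, -0.0284], [0.0466, 0.0298]]
sheet 961 slopes [0.0012 0.0129] z0 0.0616 std 0.00056
grip x extent [-0.0316  0.0327]
```

Request:
servo_tool --pt "-0.0008 0 0.001 0" --pt "0 0 0 0"

```text
time_s: 22.73
ee_pos: [0.5725, 0.0114, 0.1163]
tool_rot: [0.006, 0.774, -0.633, -0.009]
ft_force: [-0.7, -0.7, 2.3]
width: 0.266
```

```bash
python3 - <<'E'
from h import *
I=plate(.072,5)
E
```

```text
t 22.7333 pos [0.5725 0.0114 0.1163] th -78.56 tilt [-0.0208  0.0016 -0.9998] F [-0.72 -0.68  2.27] M [-0.13   0.149  0.036] w 0.266
tool delta now [ 0.0002  0.0026 -0.0486] yaw rad -0.0011
delta after yaw [ 0.0005  0.0016 -0.0487]
plate 297 slopes [-0.0032  0.0157] z0 0.071 std 0.0006
extent local [[-0.0467, -0.0275], [0.0465, 0.0299]]
sheet 960 slopes [-0.0021  0.0125] z0 0.061 std 0.00057
grip x extent [-0.0315  0.0329]
```

Request:
servo_tool --pt "-0.003 0 0 0" --pt "0 0 0 0"

```text
time_s: 23.15
ee_pos: [0.5725, 0.0137, 0.1166]
tool_rot: [0.006, 0.774, -0.633, -0.008]
ft_force: [-0.5, -0.9, 2.7]
width: 0.26
```

```bash
python3 - <<'E'
from h import *
I=plate(.071,4)
E
```

```text
t 23.15 pos [0.5725 0.0137 0.1166] th -78.55 tilt [-1.930e-02  3.000e-04 -9.998e-01] F [-0.46 -0.92  2.72] M [-0.136  0.102  0.003] w 0.26
tool delta now [ 0.0026  0.003  -0.0483] yaw rad -0.0009
delta after yaw [ 0.0028  0.0021 -0.0484]
plate 292 slopes [0.0017 0.0135] z0 0.0713 std 0.00084
extent local [[-0.0466, -0.0271], [0.0467, 0.0299]]
sheet 914 slopes [-0.0004  0.0095] z0 0.0612 std 0.00063
grip x extent [-0.0295  0.0331]
```

Request:
servo_tool --pt "0 0 0 0" --pt "0 0 0 0" --pt "0 0 0 0" --gripper 0.032 --squeeze 22

```text
time_s: 23.6
ee_pos: [0.5717, 0.0147, 0.1158]
tool_rot: [0.006, 0.774, -0.633, -0.009]
ft_force: [-0.4, 0.2, -0.3]
width: 0.38
```

Request:
servo_tool --pt "0.001 0 0 0" --pt "0 0 0 0" --pt "0 0 0 0" --pt "0 0 0 0" --pt "0 0 0 0" --gripper 0.01 --squeeze 22

```text
time_s: 24.02
ee_pos: [0.5717, 0.0143, 0.1156]
tool_rot: [0.005, 0.774, -0.633, -0.01]
ft_force: [-0.5, 0.3, 0.7]
width: 0.271
```

```bash
python3 - <<'E'
from h import *
I=plate(.0715,4)
E
```

```text
t 24.0167 pos [0.5717 0.0143 0.1156] th -78.62 tilt [-0.0221  0.0039 -0.9997] F [-0.48  0.33  0.7 ] M [-0.026  0.007 -0.014] w 0.271
tool delta now [ 0.0031  0.0024 -0.0494] yaw rad -0.0021
delta after yaw [ 0.0035  0.0014 -0.0494]
plate 316 slopes [0.0011 0.0111] z0 0.0721 std 0.00106
extent local [[-0.0468, -0.0264], [0.0465, 0.0296]]
sheet 944 slopes [0.0003 0.0028] z0 0.0619 std 0.00071
grip x extent [-0.0302  0.0331]
```

Request:
servo_tool --pt "0 0 0.002 0" --pt "0 0 0.002 0" --pt "0 0 0.002 0" --pt "0 0 0.002 0"

```text
time_s: 24.55
ee_pos: [0.5719, 0.0144, 0.1087]
tool_rot: [0.005, 0.774, -0.633, -0.009]
ft_force: [-1.5, 0.6, 7.2]
width: 0.271
```

```bash
python3 - <<'E'
from h import *
to(.571,.0106,.1046,-78.5)
E
```

```text
t 24.55 pos [0.5719 0.0144 0.1087] th -78.62 tilt [-0.0206  0.0037 -0.9998] F [-1.52  0.57  7.22] M [0.049 0.27  0.018] w 0.271
tool delta now [0.0035 0.0016 0.0041] yaw rad -0.002
delta after yaw [0.0035 0.0016 0.0041]
```

Request:
servo_tool --pt "0 0 0.002 0" --pt "0 0 0.002 0"

```text
time_s: 24.72
ee_pos: [0.572, 0.0144, 0.1059]
tool_rot: [0.005, 0.774, -0.633, -0.009]
ft_force: [-2.0, 1.4, 10.2]
width: 0.271
```

Request:
servo_tool --pt "0 0 0.002 0"

```text
time_s: 24.8
ee_pos: [0.572, 0.0144, 0.1048]
tool_rot: [0.005, 0.774, -0.633, -0.009]
ft_force: [-3.6, 0.8, 10.7]
width: 0.27
```

Request:
servo_tool --pt "0 0 0.002 0"

```text
time_s: 24.88
ee_pos: [0.572, 0.0145, 0.1041]
tool_rot: [0.005, 0.774, -0.633, -0.009]
ft_force: [-4.3, 1.3, 17.5]
width: 0.272
```

```bash
python3 - <<'E'
from h import *
to(.571,.0106,.1046,-78.5)
E
```

```text
t 24.8833 pos [0.572  0.0145 0.1041] th -78.6 tilt [-0.0196  0.0034 -0.9998] F [-4.31  1.25 17.53] M [ 0.09   0.802 -0.029] w 0.272
tool delta now [ 0.0036  0.0017 -0.0004] yaw rad -0.0018
delta after yaw [ 0.0036  0.0017 -0.0005]
```

Request:
servo_tool --pt "0 0 0.002 0"

```text
time_s: 24.97
ee_pos: [0.572, 0.0145, 0.1041]
tool_rot: [0.005, 0.774, -0.633, -0.008]
ft_force: [-4.2, 0.6, 19.6]
width: 0.267
```

Request:
servo_tool --pt "0 0 0.002 0"

```text
time_s: 25.05
ee_pos: [0.572, 0.0145, 0.1041]
tool_rot: [0.005, 0.774, -0.633, -0.008]
ft_force: [-3.9, 0.6, 17.7]
width: 0.268
```

Request:
servo_tool --pt "0 0 0.0022 0" --pt "0 0 0.0022 0" --pt "0 0 0.0022 0" --pt "0 0 0.0022 0"

```text
time_s: 25.38
ee_pos: [0.572, 0.0145, 0.1042]
tool_rot: [0.004, 0.774, -0.633, -0.007]
ft_force: [-4.1, -0.2, 16.7]
width: 0.269
```

```bash
python3 - <<'E'
from h import *
sh=.051
def m():
    # sheet plane at the stop
    D=[vision.capture('side') for i in range(3)]; c=vision.camera_params('side'); V=np.array(c['view'])
    d=np.mean([x[1] for x in D],0); v,u=np.mgrid[100:400,200:450]; z=d[v,u]
    W=(np.stack([(u-c['cx'])/c['fx']*z,(v-c['cy'])/c['fy']*z,z],-1).reshape(-1,3)-V[:3,3])@V[:3,:3]; a=np.radians(11.5)
    L=(W[:,:2]-[.571,.0106])@np.array([[np.cos(a),-np.sin(a)],[np.sin(a),np.cos(a)]])
    k=(abs(L[:,0])<.07)&(abs(L[:,1])<.055)&(abs(W[:,2]-sh)<.004)
    print('sheet',k.sum(),np.linalg.lstsq(np.c_[L[k],np.ones(k.sum())],W[k,2],rcond=None)[0].round(4))
m(); to(.571,.0106,.1046,-78.5)
E
```

```text
sheet 1019 [-0.0028  0.0023  0.0507]
t 25.5333 pos [0.572  0.0145 0.1042] th -78.55 tilt [-0.0159  0.0017 -0.9999] F [-3.57  1.29 17.  ] M [ 0.034  0.813 -0.047] w 0.265
tool delta now [ 0.0036  0.0018 -0.0004] yaw rad -0.0009
delta after yaw [ 0.0036  0.0018 -0.0004]
```

Request:
servo_tool --pt "0 0 0.0022 0" --pt "0 0 0.0022 0" --pt "0 0 0.0022 0" --pt "0 0 0.0022 0"

```text
time_s: 25.87
ee_pos: [0.572, 0.0145, 0.1042]
tool_rot: [0.004, 0.774, -0.633, -0.005]
ft_force: [-4.5, 0.5, 15.8]
width: 0.268
```

Request:
servo_tool --pt "0 0 0.0023 0" --pt "0 0 0.0023 0" --pt "0 0 0.0023 0" --pt "0 0 0.0023 0" --pt "0 0 0.0023 0"

```text
time_s: 26.28
ee_pos: [0.572, 0.0146, 0.1041]
tool_rot: [0.003, 0.774, -0.633, -0.003]
ft_force: [-3.4, 0.8, 17.5]
width: 0.27
```

Request:
servo_tool --pt "0 0 0.0023 0" --pt "0 0 0.0023 0" --pt "0 0 0.0023 0" --pt "0 0 0.0023 0" --pt "0 0 0.0023 0"

```text
time_s: 26.7
ee_pos: [0.572, 0.0146, 0.1041]
tool_rot: [0.002, 0.774, -0.633, -0.002]
ft_force: [-4.5, 0.5, 18.0]
width: 0.276
```

Request:
servo_tool --pt "0 0 0.0028 0" --pt "0 0 0.0028 0"

```text
time_s: 26.87
ee_pos: [0.572, 0.0146, 0.1038]
tool_rot: [0.002, 0.774, -0.633, -0.001]
ft_force: [-5.1, 1.0, 22.2]
width: 0.271
```

Request:
servo_tool --pt "0 0 0.0028 0" --pt "0 0 0.0028 0" --pt "0 0 0.0028 0" --pt "0 0 0.0028 0" --pt "0 0 0.0028 0" --pt "0 0 0.0028 0"

```text
time_s: 27.37
ee_pos: [0.572, 0.0146, 0.1039]
tool_rot: [0.001, 0.774, -0.633, 0.001]
ft_force: [-4.1, -0.4, 20.5]
width: 0.269
```

Request:
servo_tool --pt "0 0 0.0028 0" --pt "0 0 0.0028 0" --pt "0 0 0.0028 0" --pt "0 0 0.0028 0" --pt "0 0 0.0028 0" --pt "0 0 0.0028 0"

```text
time_s: 27.87
ee_pos: [0.5723, 0.0146, 0.1038]
tool_rot: [-0.0, 0.774, -0.633, 0.004]
ft_force: [-6.0, 1.1, 20.6]
width: 0.268
```

```bash
python3 - <<'E'
from h import *
to(.571,.0106,.1046,-78.5)
E
```

```text
t 27.8667 pos [0.5723 0.0146 0.1038] th -78.6 tilt [ 0.0066 -0.0051 -1.    ] F [-6.03  1.05 20.64] M [ 0.113  1.066 -0.072] w 0.268
tool delta now [ 0.0037  0.0021 -0.0008] yaw rad -0.0017
delta after yaw [ 0.0037  0.0021 -0.0008]
```

Request:
servo_tool --pt "0 0 -0.001 0" --pt "0 0 -0.002 0" --pt "0 0 -0.002 0" --pt "0 0 -0.003 0" --pt "0 0 -0.003 0" --pt "0 0 -0.003 0" --pt "0 0 -0.004 0" --pt "0 0 -0.006 0" --pt "0 0 -0.008 0" --pt "0 0 -0.008 0"

```text
time_s: 28.7
ee_pos: [0.5682, 0.0152, 0.1448]
tool_rot: [0.002, 0.774, -0.634, 0.0]
ft_force: [0.8, -0.9, -2.8]
width: 0.267
```

Request:
servo_tool --pt "0 0 -0.008 0" --pt "0 0 -0.006 0" --pt "0 0 -0.003 0" --pt "0 0 0 0"

```text
time_s: 29.03
ee_pos: [0.5697, 0.0151, 0.1664]
tool_rot: [0.001, 0.774, -0.634, 0.002]
ft_force: [-0.2, 0.0, -3.2]
width: 0.271
```

```bash
python3 - <<'E'
from h import *
I=plate(.125,2)
to(.48,.297,.165,-77.6)
E
```

```text
t 29.0333 pos [0.5697 0.0151 0.1664] th -78.63 tilt [ 0.0023 -0.0047 -1.    ] F [-0.23  0.04 -3.17] M [-0.007  0.011 -0.01 ] w 0.271
tool delta now [ 0.0047 -0.0004  0.0014] yaw rad -0.0023
delta after yaw [ 0.0047 -0.0004  0.0014]
plate 345 slopes [0.0106 0.016 ] z0 0.1231 std 0.00134
extent local [[-0.0464, -0.0247], [0.0466, 0.0297]]
sheet 1405 slopes [0.0008 0.0016] z0 0.0621 std 0.00084
grip x extent [-0.032  0.031]
t 29.1333 pos [0.5692 0.0151 0.1656] th -78.63 tilt [ 0.001  -0.0045 -1.    ] F [ 0.69 -0.07 -2.29] M [-0.014 -0.012  0.01 ] w 0.267
tool delta now [-0.2939  0.0319 -0.0008] yaw rad -0.018
delta after yaw [-0.2944  0.0266  0.0006]h.py:24: RuntimeWarning: Mean of empty slice
  d=np.nan_to_num(np.nanmean(D,0)); c=vision.camera_params(name); V=np.array(c['view'])
```

Request:
servo_tool --pt "-0.005 0 0 -0.009" --pt "-0.012 0.001 0 -0.009" --pt "-0.018 0.002 0 0" --pt "-0.022 0.002 0 0" --pt "-0.022 0.002 0 0" --pt "-0.022 0.002 0 0" --pt "-0.022 0.002 0 0" --pt "-0.022 0.002 0 0" --pt "-0.022 0.002 0 0" --pt "-0.022 0.002 0 0"

```text
time_s: 29.97
ee_pos: [0.5052, 0.2058, 0.1607]
tool_rot: [0.004, 0.779, -0.627, -0.002]
ft_force: [0.0, 0.7, -3.6]
width: 0.271
```

```bash
python3 - <<'E'
from h import *
to(.48,.297,.165,-77.6)
E
```

```text
t 29.9667 pos [0.5052 0.2058 0.1607] th -77.7 tilt [-0.0076 -0.0037 -1.    ] F [ 0.05  0.7  -3.65] M [-0.014 -0.027  0.017] w 0.271
tool delta now [-0.0944  0.0052 -0.0045] yaw rad -0.0018
delta after yaw [-0.0945  0.005  -0.0043]
```

Request:
servo_tool --pt "-0.017 0.001 0 0" --pt "-0.014 0.001 0 0" --pt "-0.012 0.001 0 0" --pt "-0.01 0.001 0 0" --pt "-0.008 0 0 0" --pt "-0.006 0 0 0" --pt "-0.004 0 0 0" --pt "-0.002 0 0 0" --pt "0 0 0 0" --pt "0 0 0 0"

```text
time_s: 30.8
ee_pos: [0.475, 0.2886, 0.1577]
tool_rot: [0.007, 0.782, -0.623, -0.006]
ft_force: [0.7, -0.1, -1.9]
width: 0.27
```

```bash
python3 - <<'E'
from h import *
to(.48,.297,.057,-77.6)
q,e=cap('side','side4')
cv2.imwrite('pics/crop4.png',cv2.resize(q[240:480,200:480],(700,600),interpolation=3)[:,:,::-1])
E
```

```text
t 30.8 pos [0.475  0.2886 0.1577] th -77.05 tilt [-0.0174 -0.0039 -0.9998] F [ 0.69 -0.13 -1.87] M [-0.016 -0.039 -0.027] w 0.27
tool delta now [-0.0071 -0.0085  0.1005] yaw rad 0.0096
delta after yaw [-0.0071 -0.0067  0.1007]
```

View pics/crop4.png

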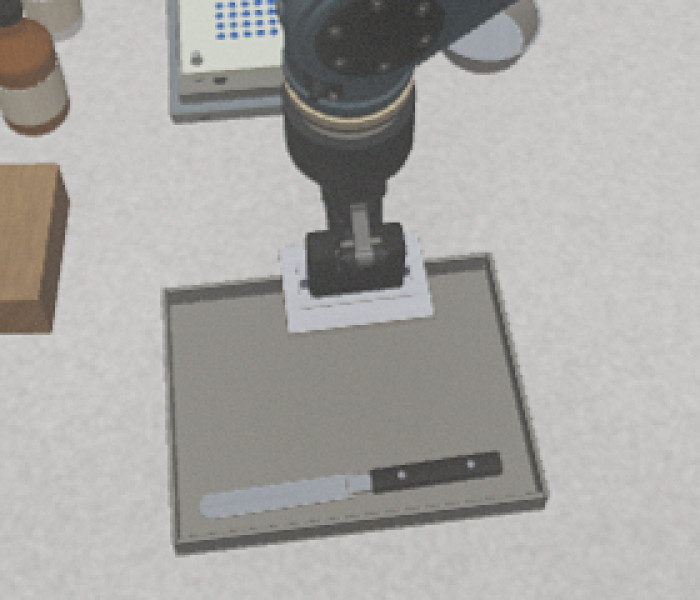

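Request:
servo_tool --pt "-0.003 -0.003 0.004 0.005" --pt "-0.003 -0.003 0.008 0.004" --pt "-0.001 -0.001 0.011 0" --pt "0 0 0.013 0" --pt "0 0 0.013 0" --pt "0 0 0.012 0" --pt "0 0 0.009 0" --pt "0 0 0.006 0" --pt "0 0 0.003 0" --pt "0 0 0 0"

```text
time_s: 31.68
ee_pos: [0.4818, 0.2954, 0.0689]
tool_rot: [0.007, 0.778, -0.629, -0.006]
ft_force: [0.3, -0.5, -1.7]
width: 0.267
```

```bash
python3 - <<'E'
from h import *
to(.48,.297,.057,-77.6)
W=np.array([world('side',None,200+u/2.5,240+v/2.5,.028) for u,v in[(163,290),(490,255),(545,495),(177,550)]]); print('tray',W.mean(0).round(4)); print(W.round(3).tolist())
E
```

```text
t 31.6833 pos [0.4818 0.2954 0.0689] th -77.91 tilt [-0.018  -0.0045 -0.9998] F [ 0.26 -0.5  -1.69] M [ 0.021 -0.043 -0.028] w 0.267
tool delta now [-0.0019  0.0012  0.0119] yaw rad -0.0055
delta after yaw [-0.0019  0.0014  0.0119]
tray [0.4754 0.3333 0.028 ]
[[0.622, 0.269, 0.028], [0.371, 0.214, 0.028], [0.332, 0.395, 0.028], [0.577, 0.456, 0.028]]
```

Request:
servo_tool --pt "-0.001 0 0.003 0" --pt "-0.001 0 0.003 0" --pt "0 0 0.002 0" --pt "0 0 0.001 0" --pt "0 0 0 0"

```text
time_s: 32.1
ee_pos: [0.4826, 0.2982, 0.0604]
tool_rot: [0.006, 0.778, -0.629, -0.005]
ft_force: [-0.1, -0.1, -2.1]
width: 0.27
```

Request:
servo_tool --pt "0 0 0.001 0" --pt "0 0 0.001 0"

```text
time_s: 32.27
ee_pos: [0.4831, 0.2985, 0.059]
tool_rot: [0.005, 0.778, -0.629, -0.004]
ft_force: [0.5, 0.3, -2.3]
width: 0.271
```

Request:
servo_tool --pt "0 0 0.001 0" --pt "0 0 0.0005 0"

```text
time_s: 32.43
ee_pos: [0.4833, 0.2985, 0.0577]
tool_rot: [0.005, 0.778, -0.629, -0.004]
ft_force: [-0.9, 0.4, -1.9]
width: 0.266
```

Request:
servo_tool --pt "0 0 0.001 0" --pt "0 0 0 0"

```text
time_s: 32.6
ee_pos: [0.4833, 0.2988, 0.0579]
tool_rot: [0.004, 0.778, -0.629, -0.004]
ft_force: [1.2, 0.7, -2.1]
width: 0.266
```

Request:
servo_tool --pt "0 0 0.001 0" --pt "0 0 0 0"

```text
time_s: 32.77
ee_pos: [0.4837, 0.2991, 0.0577]
tool_rot: [0.004, 0.778, -0.629, -0.004]
ft_force: [0.4, -0.2, -2.3]
width: 0.27
```

Request:
servo_tool --pt "0 0 0.001 0" --pt "0 0 0 0"

```text
time_s: 32.93
ee_pos: [0.4838, 0.2994, 0.0577]
tool_rot: [0.003, 0.778, -0.629, -0.004]
ft_force: [-0.4, 0.9, -3.2]
width: 0.27
```

Request:
servo_tool --pt "0 0 0.0015 0" --pt "0 0 0.0015 0"

```text
time_s: 33.1
ee_pos: [0.4838, 0.2997, 0.0575]
tool_rot: [0.003, 0.778, -0.629, -0.004]
ft_force: [-4.7, -2.1, 14.6]
width: 0.268
```

Request:
servo_tool --pt "0 0 0.0015 0"

```text
time_s: 33.18
ee_pos: [0.4838, 0.2997, 0.0575]
tool_rot: [0.003, 0.778, -0.628, -0.003]
ft_force: [-3.0, -1.2, 11.2]
width: 0.265
```

Request:
servo_tool --pt "0 0 0.0015 0"

```text
time_s: 33.27
ee_pos: [0.4838, 0.2997, 0.0575]
tool_rot: [0.003, 0.778, -0.628, -0.003]
ft_force: [-3.2, -0.9, 11.0]
width: 0.27
```

Request:
servo_tool --pt "0 0 0 0" --pt "0 0 0 0"

```text
time_s: 33.43
ee_pos: [0.484, 0.2996, 0.0579]
tool_rot: [0.003, 0.778, -0.628, -0.003]
ft_force: [1.0, 0.4, -2.6]
width: 0.271
```

Request:
servo_tool --pt "0 0 0 0" --pt "0 0 0 0" --pt "0 0 0 0" --pt "0 0 0 0" --pt "0 0 0 0" --gripper 0.045

```text
time_s: 33.85
ee_pos: [0.4849, 0.2997, 0.0569]
tool_rot: [0.002, 0.778, -0.628, -0.003]
ft_force: [0.3, 0.5, -0.1]
width: 0.525
```

Request:
servo_tool --pt "0 0 -0.005 0" --pt "0 0 -0.01 0" --pt "0 0 -0.015 0" --pt "0 0 -0.02 0" --pt "0 0 -0.02 0" --pt "0 0 -0.02 0" --pt "0 0 -0.02 0" --pt "0 0 -0.015 0" --pt "0 0 -0.005 0" --pt "0 0 0 0"

```text
time_s: 34.68
ee_pos: [0.4857, 0.2997, 0.1986]
tool_rot: [0.001, 0.778, -0.628, -0.002]
ft_force: [-0.2, 0.7, 0.2]
width: 0.524
```

```bash
python3 - <<'E'
from h import *
to(.48,.297,.057,-77.6)
q,e=cap('side','side5')
cv2.imwrite('pics/side5b.png',q[:,:,::-1])
E
```

```text
t 34.6833 pos [0.4857 0.2997 0.1986] th -77.87 tilt [-4.9e-03  5.0e-04 -1.0e+00] F [-0.2   0.65  0.19] M [ 0.016  0.003 -0.012] w 0.524
tool delta now [0.0016 0.0055 0.1416] yaw rad -0.0047
delta after yaw [0.0014 0.0062 0.1416]
```

View pics/side5b.png

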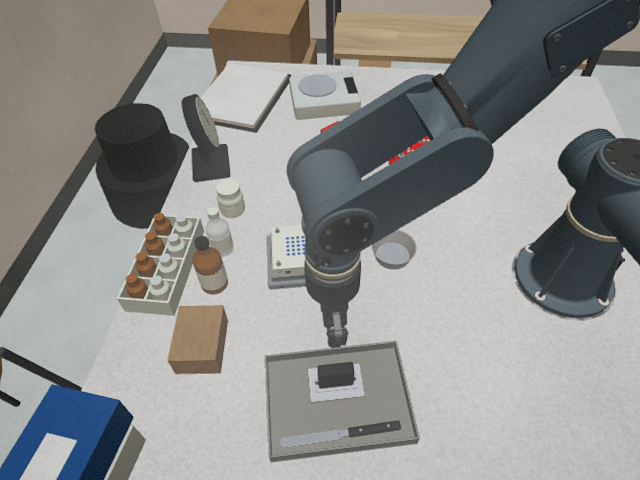

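Side view: the tamper stands upright and flat in the tray at about (336,380), clear of the walls and the spatula. The gripper is above and free of it, and everything else is in place.

```bash
python3 - <<'E'
from h import *
print(job.hand_in())
E
```

```text
the job is handed in; nothing more can be done
None
```

I did the job in the order asked and handed it in at about 35 s of the 54 s; it reports no verdict.

**What I did**
- **Pickup:** I took the tamper by its black grip. The tool picked up a tilt in fast moves and carried it into the tamper. I set the tamper down once on bare bench to regrip it.
- **On the sheet:** I stood the tamper flat on the capsules and regripped it there lightly, at 22 N.
- **Press:** I pressed the sheet to the stop and held it there for about 3 s. The force on the sheet, tamper weight included, read about 19–25 N. It was 23–25 N for the last second.
- **Set-down:** I let the sheet rise, then set the tamper down in the tray beside the spatula and backed the gripper off.

**What the checks showed**
- **Sheet at the stop:** its top face was at 50.7 mm, with a slope of at most 0.003 rad.
- **Sheet after release:** it was back at 62.1 mm and level.
- **Last picture:** the tamper stood flat in the free part of the tray, the spatula was in place and the gripper clear. The objects I could see had not moved, but the arm hid the gap where the tamper had stood, the pot and most of the red and yellow look-alikes.

**What was not ideal**
- Gripping at 40–80 N tilted the tamper, and with it the unpressed sheet, by about 0.7°. That is why I used the light grip for the press.
- The tamper was pressed an estimated 2–3 mm off centre in y, within the 10 mm to spare.
- The two cameras disagreed by 9 mm on the tray's y position, which the clearance covered.
- Contact with the tray floor read up to about 15 N.

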